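Feel for the release notch and pop the tray out

ROBOT

A 6-joint arm with a two-finger parallel gripper is mounted at the origin on a cart in front of the work surface, level with it; the furniture and walls round the work are solid. World frame = base frame: x ahead of the robot, y to its left, z up, the work surface at z = 0. Lengths are in mm, angles in rad, forces in N, time in s.
With the tool pointing down it reaches from about 275 to 825 mm from the base axis. Payload 5.2 kg.
Tool frame: the origin (TCP) lies at the very end of the fingers, on their centre line; the grasp point (between the pads) lies 19 mm behind it; z points along the fingers, y is the line along which they close (so a half turn about z gives the same grasp; the last joint's range is limited). The gripper opens to 93 mm and grips with 3 to 60 N. Pads are 15 mm wide; open, the fingers measure 128 mm over their backs; the gripper's body (75 mm by 188 mm) begins 65 mm behind the grasp point.
Start: joints at [-1.496, 0.259, 1.535, -0, 1.348, -0.203], TCP at [150.853, -528.912, 218.653] pointing down, gripper open.
Joint ranges: [-3.14, 3.14], [-0.91, 2.08], [0.19, 2.58], [-1.22, 4.36], [0.22, 2.71], [-3.12, 3.12]. Speed limits (rad/s): [2.57, 2.57, 3.14, 3.14, 3.14, 3.14].

INTERFACE

Orientations are given as [roll, pitch, yaw] about the fixed x, y, z axes, in that order (R = Rz(yaw) Ry(pitch) Rx(roll)).
In Python, from bench import robot gives the robot as it stands. The module is installed in compiled form; this text tells all that it offers. Calls block until the motion is done:
- robot.move_ptp(position, orientation): joint-space move of the TCP to a pose.
- robot.move_linear(position, ori=None, speed=150, f_stop=None): straight line of the TCP; ori=None keeps the orientation; speed is the mean speed in mm/s. With f_stop (N) it stops when the force on the tool has changed by that much, and returns True; else False.
- robot.move_j(angles): joint-space move.
- robot.move_gripper(opening): opening from 0.0 (shut) to 1.0 (fully open); the grip force is fixed at half the most; returns when the fingers have stopped.
- robot.sleep(seconds).
- robot.inverse_kinematics(position, orientation): joint angles nearest the present ones, or None.
- robot.get_image(name): name is "side" or "top" or "wrist"; returns a dict with "img" (400x640x3 uint8, blue, green, red), "fovy" (degrees; the focal length in pixels is half the picture's height over the tangent of half this angle, whatever the lens; pixels are square), "cx", "cy" (the principal point, pixels), "k1" (the pictures are not rectified: a ray, as slopes to the right and down, at radius r is drawn at 1 + k1 r^2 times it, then the intrinsics apply), "eye" and "orientation" of the camera in the world. Camera axes: x right, y down, z forward; pixel columns grow to the right and rows downward; lengths in mm; the calibration is good to about 2 mm. A picture is of the moment at which its call begins. There is no depth.
A pose or a line that the arm cannot do raises robot.MotionError and nothing moves.
- robot.hand_in(): hands the job in; it is judged then, once.
Readings, each from a call of its own:
- robot.current_t(): time.
- robot.current_qpos(): joint angles.
- robot.current_joint_vel(): joint speeds.
- robot.current_joint_efforts(): joint torques, N m.
- robot.current_tcp_pos(): TCP position.
- robot.current_eef_rot(): TCP orientation.
- robot.current_contact_force(): force on the tool from outside, world axes, zero at the start.
- robot.current_ft_torque(): the same for the moment, N m.
- robot.current_gripper_width(): opening from 0.0 (shut) to 1.0 (fully open).
- robot.current_finger_force(): force on a finger pad.
Only numpy, scipy, OpenCV 4.12 (cv2) and the standard library are available. Lean on these libraries where they do the work, as an engineer would, in place of code of your own. Each camera call takes 0.05 s, during which the arm holds its last target. There are 200 camera calls.

TASK

Open the tray of the grey instrument case by its hidden release: with the fingers shut together, touch down on the edge strip along the top front of the case at its left end and slide the fingertip along it to the right until it comes over the notch, then press the key inside the notch fully down, so that the tray comes all the way out, and draw back clear. Do not lean hard on the case, do not touch or pull the tray itself, and leave the loose things on and around the case where they are.

Things in the scene. Friction and masses are not known exactly. Their poses are not given: they have to be found in the camera images.
- case: the grey instrument case, fixed to the bench: 110 deep (its x), 324 wide (its y), 70 mm high. Origin: centre of its underside; own z up, own -x its front (towards the robot), own +y its left as the robot sees it. Along the top of its front runs the edge strip, with an end block at each end; end blocks and rear deck rise 4 mm above the strip. Do not lean on it with over 60 N.
- edge_left_end (a point): where the edge strip meets the left end block, on the strip's centre line, at the height of its flat top (66 mm above the bench). The strip is rigid grey plastic, 34 mm across, bare for 180 mm. It has one notch, 46 mm long, 12 mm deep, right across it and open to the front; the notch's centre lies anywhere from 85 to 150 mm from this end, and is not told.
- edge_right_end (a point): the same point at the right end block, 180 mm from the left one along the case's -y
- release_key (a joint): how far the release key is pressed (m): 0 at rest, 0.008 fully down. The key is the floor of the notch, a plate of the same plastic, 33 x 46 mm in sight, its top 54 mm above the bench at rest, 46 mm when fully down. It goes straight down against about 6 N of steady friction, has no spring and stays where it is left.
- tray (a joint): how far the shallow tray in the front of the case (176 mm wide, its top edge 37 mm above the bench) stands out towards the robot (m): 0 shut, 0.040 fully out. It is linked to the key and moves out 5 mm for each 1 mm of key travel.
- flux_tin: pale round tin, 47 mm wide, 20 mm high, loose on the rear deck of the case; leave it alone; origin: centre of its underside
- xlr_plug: small metal audio plug with a black collar, 66 mm long, 20 mm thick, lying loose on the rear deck of the case; leave it alone; origin: centre of its underside
- wrench: open-ended wrench, 132 mm long, flat on the bench, to the robot's right; leave it alone; origin: centre of its underside
- marker_pen: marker pen, 135 mm long, on the bench to the right of the case; leave it alone; origin: centre of its underside
- tub_screws: white tub of screws, 69 mm wide, 48 mm high, on the bench to the right of the case; leave it alone; origin: centre of its underside

How it is judged (in metres and radians):
On the way, in this order (a step that is already met when the one before it is completed fails the run):
1. the fingertip touches the edge strip at its left end (within 40 mm) (contact force between the fingers and case above 0.5 N and horizontal distance between the grasp point and edge_left_end below 0.04 m), for 0.1 s.
2. the fingertip has slid on to the right: it touches the strip 45 to 80 mm from the left end (contact force between the fingers and case above 0.5 N and horizontal distance between the grasp point and edge_left_end between 0.045 and 0.08 m), for 0.05 s.
3. the fingertip presses the key in the notch fully down (contact force between the fingers and case above 0.5 N and value of joint release_key above 0.0068 m), for 0.1 s.
At the end, for the whole second after the job is handed in: the key is down by more than 6.6 of its 8 mm and the tray stands out by more than 33 of its 40 mm; the five loose things are at rest within 15 mm of where they stood (value of joint release_key above 0.0066 m and value of joint tray above 0.033 m and distance of each of flux_tin, xlr_plug, wrench, marker_pen, tub_screws from where it was at the start of the episode below 0.015 m and linear speed of each of flux_tin, xlr_plug, wrench, marker_pen, tub_screws below 0.02 m/s); the robot touches nothing.
It fails at once if the case is leaned on with more than 60 N (contact force between anything else and case above 60 N).
It fails at once if the tray itself is touched with more than 1 N (contact force between any of the fingers, the arm and tray above 1 N).
It fails at once if a loose thing is lifted, or moved by more than 15 mm (not (distance of each of flux_tin, xlr_plug, wrench, marker_pen, tub_screws from where it was at the start of the episode below 0.015 m)).
It also fails if it takes over 48 s, if anything falls off the work surface, if the arm or the gripper's body presses on something with over 40 N, if the wrist force passes 120 N, or if a joint passes its speed limit or range.

## Working session

There is one attempt and no reset: what is moved stays moved. The work goes in short steps, each a Python script; the robot and the scene stay as the last script left them, time stands still between calls to the robot, and variables do not carry over. Pictures are saved under pics/ and viewed, at most 10 in all, crops included, and the job is handed in when it is done.

```bash
mkdir -p pics
cat > h.py <<'E'
import numpy as np, cv2
from bench import robot
def save(im,name): cv2.imwrite(f'pics/{name}.png',im['img'])
E
python3 - <<'E'
from h import *
for n in ('top','side'):
    im=robot.get_image(n); save(im,n+'0')
    print(n,{k:v for k,v in im.items() if k!='img'})
print(robot.current_t(),robot.current_eef_rot())
E
```

```text
top {'fovy': 55.3081668912513, 'cx': 314.30003056535185, 'cy': 206.40761738830997, 'k1': -0.025717009363387607, 'eye': array([298.90932442, -64.71789913, 952.08707523]), 'orientation': array([-2.96062742, -0.02457339, -1.59924558])}
side {'fovy': 48.93806777089913, 'cx': 313.76390182454674, 'cy': 192.25047348864666, 'k1': -0.03339107592271551, 'eye': array([284.46922094, 741.20229652, 706.21870201]), 'orientation': array([-2.21311023,  0.00986046, -2.92407284])}
0.1 [-3.14004501e+00 -3.33292795e-04  2.77813194e-01]
```

View pics/top0.png

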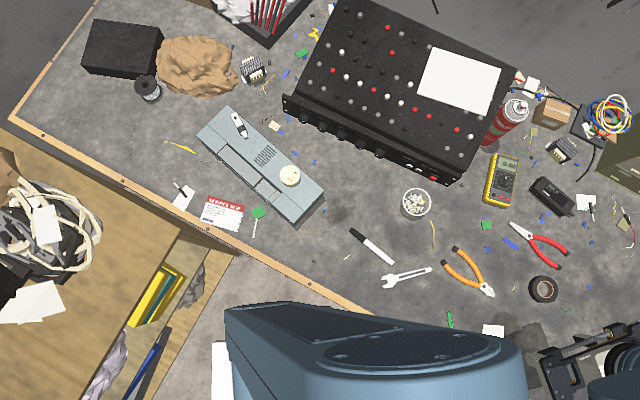

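View pics/side0.png

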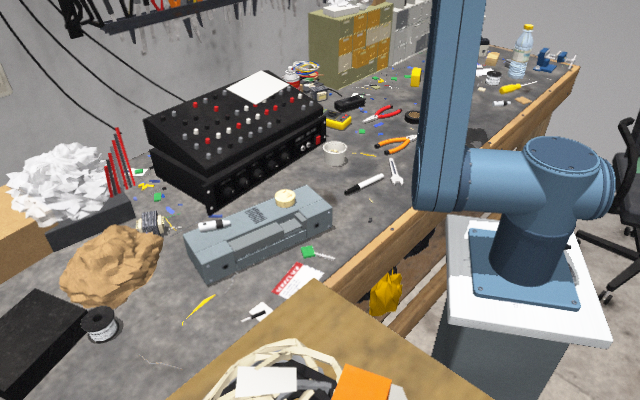

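Top view: the case runs from about (228,105)/(196,135) to (323,190)/(298,224). The notch seems to be near (268,190). I'll enlarge the case to get its corners.

Run:
```python
import cv2
a=cv2.imread('pics/top0.png')[95:235,180:340]
cv2.imwrite('pics/topc.png',cv2.resize(a,None,fx=4.28,fy=4.28,interpolation=cv2.INTER_CUBIC)[:600,:])
a=cv2.imread('pics/side0.png')[175:290,175:345]
cv2.imwrite('pics/sidec.png',cv2.resize(a,None,fx=4.5,fy=4.5,interpolation=cv2.INTER_CUBIC))
```

```text
(no output)
```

View pics/topc.png

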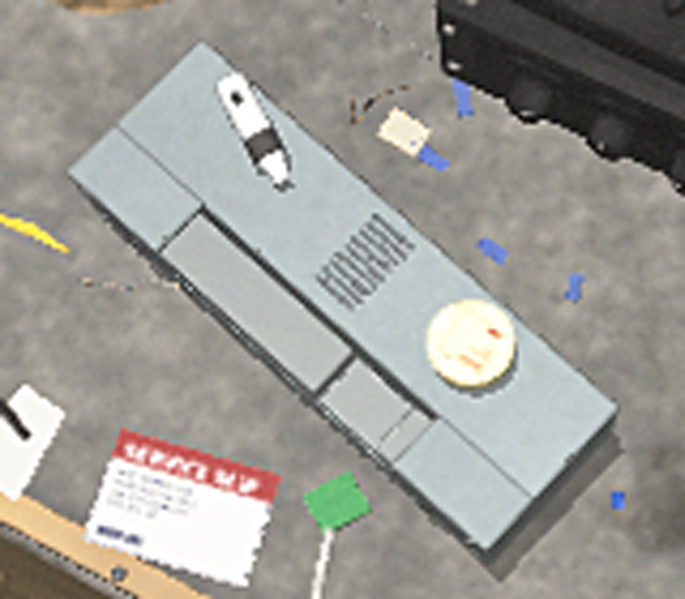

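View pics/sidec.png

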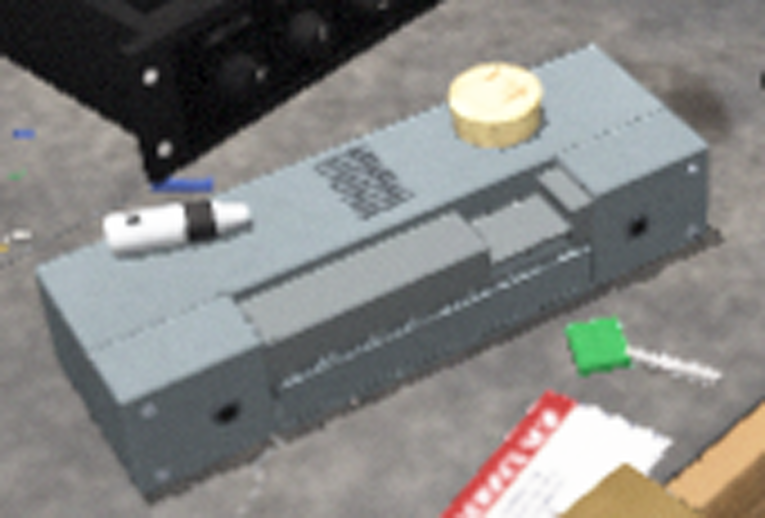

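Crop of top view: top-face corners at (68,173), (202,42), (616,408), (488,550). The strip's left end is between (162,248) and (203,208), and the notch's left edge between (318,393) and (355,355). Side crop: top corners at (122,403), (38,270), (593,45), (708,148). The notch is clearly to the right of centre.

```bash
cat >> h.py <<'E'
from scipy.spatial.transform import Rotation as Ro
def cast(im,px,z):
    f=200/np.tan(np.radians(im['fovy'])/2)
    d=(np.asarray(px,float)-[im['cx'],im['cy']])/f
    u=d.copy()
    for _ in range(20): u=d/(1+im['k1']*(u**2).sum(1,keepdims=True))
    r=np.c_[u,np.ones(len(u))]@Ro.from_euler('xyz',im['orientation']).as_matrix().T
    return im['eye']+r*((z-im['eye'][2])/r[:,2])[:,None]
E
python3 - <<'E'
from h import *
loc=np.array([[-55,162],[55,162],[55,-162],[-55,-162]])  # FL RL RR FR
def fit(P):
    c=P.mean(0); H=loc.T@(P-c); a=np.arctan2(H[0,1]-H[1,0],H[0,0]+H[1,1])
    R=np.array([[np.cos(a),-np.sin(a)],[np.sin(a),np.cos(a)]]); return c,a,R,P-c-loc@R.T
t=robot.get_image('top'); s=robot.get_image('side')
pt=lambda q:np.array(q)/4.28+[179.6,94.6]
ps=lambda q:np.array(q)/4.5+[174.6,174.6]
A=cast(t,pt([(68,173),(202,42),(616,408),(488,550)]),70)[:,:2]
B=cast(s,ps([(122,403),(38,270),(593,45),(708,148)]),70)[:,:2]
for P in (A,B,(A+B)/2):
    c,a,R,r=fit(P); print(c.round(1),a.round(4),r.round(1).tolist())
L=lambda im,q,z:((cast(im,q,z)[:,:2]-c)@R).round(1).tolist()
print('top strip L, notchL, stripR',L(t,pt([(162,248),(203,208),(318,393),(355,355),(393,458),(435,418)]),66))
print('side strip L, notchL(66)',L(s,ps([(275,342),(235,297),(490,248),(458,212)]),66))
# key right edge
print('key R top',L(t,pt([(383,450),(415,405)]),54),'side',L(s,ps([(575,235),(540,180)]),54))
np.savez('case.npz',c=c,a=a,R=R)
x=R@[-38,90]+c; print('Lend',x,'Rend',R@[-38,-90]+c)
E
```

```text
[570.7  38.4] -0.7602 [[-0.1, -1.9], [-1.9, -0.5], [-0.1, 2.9], [2.1, -0.6]]
[569.5  38.9] -0.7596 [[0.2, -2.9], [-3.6, -0.2], [1.1, 1.5], [2.3, 1.7]]
[570.1  38.6] -0.7599 [[0.0, -2.4], [-2.8, -0.4], [0.5, 2.2], [2.2, 0.6]]
top strip L, notchL, stripR [[-48.7, 91.9], [-16.3, 91.4], [-50.6, -31.0], [-21.0, -31.2], [-49.5, -86.9], [-17.4, -88.7]]
side strip L, notchL(66) [[-53.1, 85.2], [-14.9, 87.5], [-53.6, -29.9], [-21.5, -30.6]]
key R top [[-48.9, -77.3], [-18.0, -72.9]] side [[-57.4, -76.2], [-11.1, -84.6]]
Lend [604.52353225 130.05953143] Rend [ 4.80533099e+02 -4.25611268e-01]
```

Case frame fitted, with the top and side views agreeing to about 1.5 mm. The notch's left edge is about 121 mm from the left end, so its centre is about 144 mm. The shut fingers (about 35 × 15 mm) go with their closing line along the strip. Next I hover over the left end.

```bash
cat >> h.py <<'E'
import os
if os.path.exists('case.npz'):
    d=np.load('case.npz'); c,a,R=d['c'],float(d['a']),d['R']
def W(s,z,x=-38):  # s mm along strip from left end
    return [*(R@[x,90-s]+c),z]
def S(p): # world->(local x, s)
    q=(np.asarray(p)[:2]-c)@R; return q[0],90-q[1]
E
python3 - <<'E'
from h import *
robot.move_gripper(0.0)
p=robot.current_tcp_pos()
robot.move_linear([p[0],p[1],300],speed=150)
best=min((y for y in (a,a+np.pi)),key=lambda y:(lambda q:9 if q is None else abs(q[5]))(robot.inverse_kinematics(W(28,300),[np.pi,0,y])))
print('yaw',best,robot.inverse_kinematics(W(28,300),[np.pi,0,best]))
robot.move_ptp(W(28,300),[np.pi,0,best])
robot.move_linear(W(28,130),speed=150)
print(robot.current_t(),robot.current_tcp_pos(),robot.current_eef_rot(),robot.current_gripper_width(),robot.current_contact_force())
for n in('wrist','top','side'):
    im=robot.get_image(n); save(im,n+'1')
    if n=='wrist': print({k:v for k,v in im.items() if k!='img'})
E
```

```text
yaw 2.3817108873163972 [-0.00177421  0.30370035  1.2778744   0.          1.5600179  -0.81268877]
6.35 [585.95984823 109.76200472 130.98699192] [3.14027993e+00 1.31877353e-03 2.38168725e+00] 0.004684146238644589 [-0.00520861  0.66998188 -0.5334381 ]
{'fovy': 65.46210493396434, 'cx': 315.7741157895466, 'cy': 199.43960118951034, 'k1': -0.049494650176650126, 'eye': array([532.74887566, 159.80978777, 297.04122141]), 'orientation': array([ 2.87509794e+00, -1.13036461e-03,  8.11232274e-01])}
```

View pics/wrist1.png

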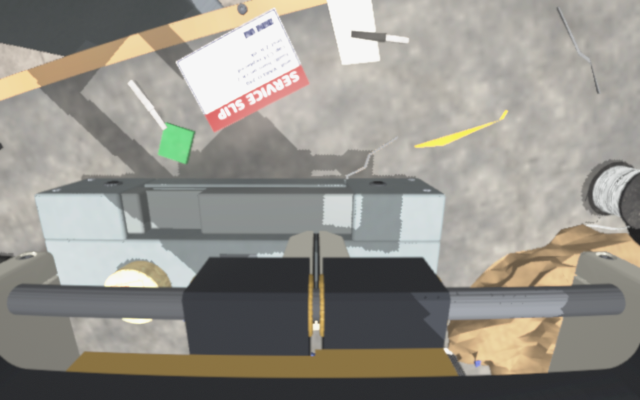

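View pics/side1.png

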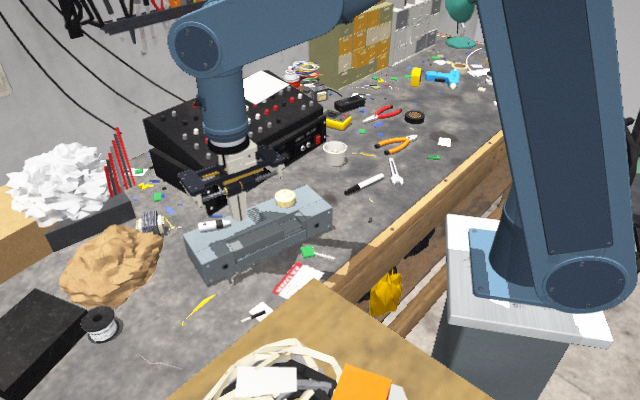

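Wrist view: the strip's left end is at (354,190)–(352,238), the notch's left edge at (203,193)–(200,236), and the case front corners at (39,193) and (443,193). The side view shows the fingers shut over the left part. I'll cast those points as a check, then touch down.

Run:
```python
from h import *
im=robot.get_image('wrist')
f=lambda q,z:[np.round(S(p),1).tolist() for p in cast(im,q,z)]
print('corners FL FR (-55,-72)(-55,252)',f([(443,193),(39,193)],70),'end/notch',f([(354,190),(352,238),(203,193),(200,236)],66))
print('tcp',S(robot.current_tcp_pos()))
robot.move_linear(W(28,76),speed=80)
f0=robot.current_contact_force()
hit=robot.move_linear(W(28,58),speed=8,f_stop=3)
p=robot.current_tcp_pos()
print(hit,p,S(p),robot.current_contact_force()-f0)
robot.sleep(.2); print(robot.current_tcp_pos(),robot.current_contact_force()-f0,robot.current_t())
np.save('f0.npy',f0)
```

```text
corners FL FR (-55,-72)(-55,252) [[-53.7, -68.9], [-53.9, 244.8]] end/notch [[-55.0, -1.6], [-15.7, -1.3], [-52.7, 114.5], [-17.2, 120.4]]
tcp (np.float64(-37.66490867613785), np.float64(27.66085352734445))
True [585.22108186 109.7638949   66.27280424] (np.float64(-38.012323477726014), np.float64(28.008878971137314)) [-0.42079812  1.309121    5.80499711]
[585.22686402 109.75185377  66.25546002] [-0.99013475  0.30834873  5.64012207] 8.85
```

Run:
```python
from h import *
f0=np.load('f0.npy'); z=66.0
def rd(): 
    p=robot.current_tcp_pos(); print(np.round(S(p),1),p[2].round(2),(robot.current_contact_force()-f0).round(1),'z',round(z,2)); return robot.current_contact_force()[2]-f0[2]
for s in [36,44,52,60,68,76,84,92,100,108]:
    robot.move_linear(W(s,z),speed=25); F=rd()
    if F<3: z-=0.3
    elif F>10: z+=0.3
print(robot.current_t())
```

```text
[-37.7  36.2] 66.27 [0.2 1.8 5.1] z 66.0
[-37.8  44.1] 66.25 [2.1 2.3 5.5] z 66.0
[-37.8  52.2] 66.27 [2.  3.2 4.6] z 66.0
[-37.8  60.2] 66.26 [2.  3.  5.3] z 66.0
[-37.8  68.2] 66.28 [2.2 2.3 5.6] z 66.0
[-37.8  76.2] 66.28 [2.4 3.5 5.5] z 66.0
[-37.8  84.2] 66.25 [2.6 2.5 4.4] z 66.0
[-37.8  92.2] 66.25 [1.7 3.4 5.4] z 66.0
[-37.8 100.1] 66.25 [2.3 2.9 6. ] z 66.0
[-37.8 108.2] 66.26 [2.3 2.9 5. ] z 66.0
13.5
```

Sliding contact is steady. I'll continue in small steps until the support drops away.

Run:
```python
from h import *
f0=np.load('f0.npy')
for s in np.arange(112,150,1.5):
    robot.move_linear(W(s,66.0),speed=15)
    p=robot.current_tcp_pos(); F=robot.current_contact_force()-f0
    print(np.round(S(p),1),p[2].round(2),F.round(1))
    if F[2]<1.5 and p[2]<66.18: break
print(robot.current_t())
```

```text
[-37.8 112. ] 66.25 [2.  2.5 5.2]
[-37.8 113.4] 66.28 [2.5 2.7 5.4]
[-37.8 114.9] 66.25 [3.1 3.7 4.5]
[-37.8 116.4] 66.26 [2.2 4.  4.8]
[-37.8 117.9] 66.25 [2.5 3.3 5.3]
[-37.8 119.3] 66.25 [2.8 4.2 5. ]
[-37.8 120.9] 66.24 [2.2 3.7 5.3]
[-37.8 122.4] 66.2 [3.1 4.1 4.9]
[-37.9 124.1] 66.09 [3.  3.2 5.1]
[-39.2 127. ] 64.97 [-0.1  2.3 -1.3]
16.1667
```

Support dropped away at s≈125–127, which fits a notch edge at about 120 with a narrow fingertip. The notch centre is then about 143. I go to the centre and press.

Run:
```python
from h import *
f0=np.load('f0.npy')
def rd(t):
    p=robot.current_tcp_pos(); print(t,np.round(S(p),1),p[2].round(2),(robot.current_contact_force()-f0).round(1),round(robot.current_t(),2))
robot.move_linear(W(143,66),speed=30); rd('over')
h=robot.move_linear(W(143,50),speed=10,f_stop=4); rd(h)
p=robot.current_tcp_pos()
if h and p[2]<57:
    h=robot.move_linear(W(143,42),speed=8,f_stop=20); rd(h)
    robot.sleep(.3); rd('hold')
save(robot.get_image('side'),'side2'); save(robot.get_image('wrist'),'wrist2')
```

```text
over [-37.9 143. ] 66.11 [ 0.1  0.9 -0.9] 16.9
True [-38. 143.] 53.8 [0.4 2.  2.6] 18.02
True [-38. 143.] 46.05 [-2.4  3.2  6.9] 19.09
hold [-38.  143.1] 46.03 [-1.8  1.7  7.8] 19.39
```

The key was met at 53.8 and bottomed at 46.0. I draw back straight up and check.

Run:
```python
from h import *
robot.move_linear(W(143,72),speed=60); robot.move_linear(W(143,240),speed=120); robot.sleep(.3)
print(robot.current_t(),robot.current_tcp_pos(),robot.current_contact_force())
a_=robot.get_image('side')['img'][165:295,165:405]; b=cv2.imread('pics/side0.png')[165:295,165:405]
cv2.imwrite('pics/fin.png',cv2.resize(np.vstack([b,a_]),None,fx=2.3,fy=2.3))
```

```text
21.9333 [505.93302987  26.39341863 239.72509507] [-0.179195   -0.4578202  -0.06208516]
```

View pics/fin.png

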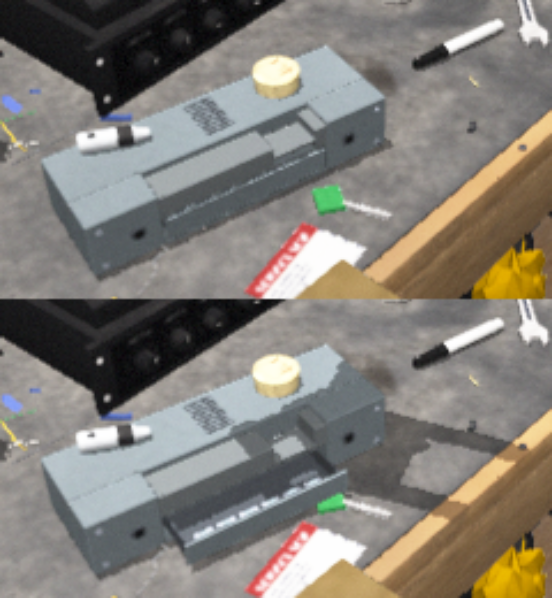

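The before/after pair shows the tray fully out at about (265,515). The tin, plug, pen and wrench have not moved, and the arm is clear.

```bash
python3 -c "
from bench import robot
print(robot.hand_in())"
```

```text
the job is handed in; nothing more can be done
None
```

The job is handed in: the key was pressed fully down (fingertip from 53.8 to 46.0 mm), the final picture shows the tray out and the tin, plug, pen and wrench unmoved (the tub was outside that crop), and the arm is clear; the verdict was not shown.

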